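# Set an oak board against the fence and flip stop of a crosscut board

### The job

Set the oak board up for its cut using only pushes of the fingertips: first flip the orange arm of the length stop over from its parked position so that it hangs down in front of the fence, then push the board along the plywood base until its long edge lies flush against the fence all along and the end facing the stop butts against the stop arm. Only slide the board, never lift it, and leave the chisel, the mallet and the dovetailed piece where they lie.

Things in the scene. Friction and masses are not known exactly. Their poses are not given: they have to be found in the camera images.
- station: Crosscut board fixed to the bench: plywood base 300 (x) x 580 (y) x 18 mm thick with a saw kerf, carrying an aluminium fence along its far side. Origin: centre of its underside, on the bench; x points away from the robot, square to the fence, y to the robot's left along the fence. Place and yaw vary.
- fence_face (a point): Middle of the fence's front face (towards the robot) at its foot: x = +100, y = 0, z = +18 mm in the station's frame. The fence is straight, parallel to the station's y, 32 mm thick, stands 18 to 63 mm above the bench and reaches from y = -270 to +270 mm, with a 6 mm saw gap at y = -85 mm.
- stop: Dark steel carriage of the flip stop, fixed on top of the fence; its place along the fence varies. Axes as the station's. Origin: 63 mm above the bench, x = 0 on the plane of the fence's front face, y = 0 on the plane of the arm's right face, which the board's left end must meet. It fills x -24 to +32, y -5 to +75, z up to +18 mm; black knob, 30 mm across, at x +17, y +55, up to z +29 mm.
- stop_arm (a joint): Hinge of the orange arm, rad; pin parallel to the fence at x -12, z +10 mm in the stop's frame. 0: hangs down in front of the fence; 1.57: points level to the robot; 3.14: upright; starts parked, 3.3 to 3.46 (end of travel), leaning back over the fence. Swings freely: pushed from behind, towards the robot, past upright it falls right down by itself in about a second.
- stop_tip (a point): Middle of the orange stop arm's free end. The arm is a 60 g bar, 14 mm wide along the fence (y 0 to +14 mm in the stop's frame), 18 mm deep, ending 50 mm from the pin. Parked, the tip stands about 120 mm above the bench, over the fence; hanging, it ends 5 mm above the base and covers the strip 3 to 21 mm in front of the fence.
- board: The oak board, 90 (x) x 240 (y) x 20 mm thick, about 0.3 kg, lying flat and loose on the plywood base in front of the fence and to the right of the stop. Origin: centre of its underside; y along its length, to the robot's left, x across it towards the fence.
- board_back_left (a point): The board's corner at the fence side and left (stop) end, at half its thickness: x = +45, y = +120, z = +10 mm in the board's frame.
- board_back_right (a point): The board's corner at the fence side and right end, at half its thickness: x = +45, y = -120, z = +10 mm in the board's frame.
- chisel: Bystander: bench chisel, red handle, steel blade, 265 mm long, 29 mm high, lying on the bench to the right of the plywood base. Origin: near its middle, on the bench; x towards the blade.
- mallet: Bystander: mallet with a dark red cylindrical head (46 mm across, 104 mm long) and a pale wooden handle, 300 mm long, lying on the bench to the left of the base. Origin: on the bench near the middle of the handle; the head lies 100 mm along +x.
- joint_piece: Bystander: small oak piece with three dovetails cut on one end, about 90 x 65 x 20 mm, lying on the plywood base to the left of the stop. Origin: underside, near its centre.

How it is judged:
By the outcome, as a careful person would: the job done as asked, in the order asked, and still so for the second after the job is handed in, with the robot touching nothing.
It also fails if it takes over 61 s, if anything falls off the work surface, if the arm or the gripper's body presses on something with over 40 N, if the wrist force passes 120 N, or if a joint passes its speed limit or range.

### The arm

A 7-joint arm with a two-finger parallel gripper is mounted at the origin on the work surface. World frame = base frame: x ahead of the robot, y to its left, z up, the work surface at z = 0. Lengths are in m, angles in rad, forces in N, time in s.
With the tool pointing down it reaches from about 0.4 to 0.85 m from the base axis. Payload 10.4 kg.
Tool frame: the origin (TCP) lies on the centre line of the jaws, within the pads' length; the fingertips stand 17 mm ahead of it and the grasp point (between the pads) lies 2 mm behind it (manip.tcp_to_tips is the distance from the TCP to the fingertips, in m); z points along the fingers, x is the direction in which the jaws open and shut, and the axes are right-handed (so a half turn about z gives the same grasp; the last joint's range is limited). The gripper opens to 85 mm and grips with 20 to 120 N. Pads are 22 mm wide; open, the fingers measure 114 mm over their backs; the gripper's body (76 mm by 85 mm) begins 54 mm behind the grasp point. The pads swing forward as they close: fully open they stand 13 mm farther back than shut.
Start: joints at [1.257, 0.332, -0.065, 1.46, 0.022, 1.35, -0.088], TCP at [0.179, -0.599, 0.248] pointing down, gripper open.
Joint ranges: [-2.6, 2.6], [-0.5, 2.12], [-1.47, 1.34], [0.16, 2.42], [-1.27, 4.41], [0.06, 2.06], [-2.6, 2.6]. Speed limits (rad/s): [2.22, 2.22, 2.79, 2.79, 3.14, 3.14, 3.14].

### API

Orientations are given as a unit quaternion [x, y, z, w].
In Python, from workcell import manip gives the robot as it stands.
- The arm moves only by the shell command python3 -m pendant 'ROWS' [FORCE]. ROWS is JSON, a list of rows, each a list of 3 entries, a list of its own where there are three numbers: the shift along the world's x, y, z in cm, then the turn, a rotation vector about the world's x, y, z in degrees, then the closure in counts, from 0 (fully open) to 255 (shut). A call has 1 to 12 rows; each row shifts and turns the pose as measured when the row begins; what a row does not reach is not made up. A row lasts 1/8 s, in which the tool goes at most 62.5 mm and 10.7 degrees, less where a joint would pass 70% of its speed; a pose out of reach is approached as far as the arm can. A call is refused whole if a number of a shift passes 6.25 or a number of a turn 10.7, either way. A call with a gripper value outside its range is refused whole. The fingers move at their own pace and stop on an object; FORCE is the grip in N (left out, the last holds). Time passes only in rows, so rows that do not move let the fingers close. It gives the time, the measured TCP pose, the force and the opening at its end, in the units of the state.
- manip.get_obs(): the state, without advancing time (a new reading comes with each control period).
- manip.camera(name): name is "scene" or "top" or "wrist"; returns a dict with "pixels" (384x512x3 uint8, red, green, blue), "range_z" (384x512 float32, m along the optical axis (not along the pixel's ray), 0 where there is no reading), "K" (3x3 intrinsics, pixels), "origin" and "rotation" of the camera in the world; the wrist camera has in their place "hand_eye" (4x4, takes a point from camera to tool coordinates, whose origin is the TCP and whose axes are the tool frame's). Camera axes: x right, y down, z forward; pixel columns grow to the right and rows downward; lengths in m; the calibration is good to about 2 mm. The wrist camera is an equidistant fisheye: a pixel r from the principal point sees the ray r / f radians off the axis. A picture is of the moment at which its call begins: read the wrist's pose just before it.
- manip.hand_in(): hands the job in, once; it reports no verdict.
The state is a dict: "clock": time; "joint_pos": joint angles; "joint_velocities": joint speeds; "tau": joint torques, N m; "position": TCP position; "ee_rot": TCP orientation; "ft_force": force on the tool from outside, world axes, zero at the start; "torque": the same for the moment, N m; "grip_width": opening from 0.0 (shut) to 1.0 (fully open).
Only numpy, scipy, OpenCV 4.12 (cv2) and the standard library are available. Lean on these libraries where they do the work, as an engineer would, in place of code of your own. Each camera call takes 0.05 s, during which the arm holds its last target.

## Working session

There is one attempt and no reset: what is moved stays moved. The work goes in short steps, Python scripts to look and compute and a shell command to move; the robot and the scene stay as the last step left them, time stands still between calls to the robot, and variables do not carry over. Pictures are saved under pics/ and viewed, and the job is handed in when it is done.

```bash
mkdir -p pics; ls
cat > h.py <<'E'
import numpy as np, cv2
from workcell import manip
def cam(n,name):
    c=manip.camera(n); cv2.imwrite('pics/%s.png'%name,cv2.cvtColor(c['pixels'],cv2.COLOR_RGB2BGR)); np.savez('pics/%s.npz'%name,**c); return c
def pts(c):
    h,w=c['range_z'].shape; u,v=np.meshgrid(np.arange(w),np.arange(h)); z=c['range_z']; K=c['K']
    p=np.stack([(u-K[0,2])/K[0,0]*z,(v-K[1,2])/K[1,1]*z,z],-1)
    return p@np.array(c['rotation']).T+np.array(c['origin'])
def plane(c,uv,zh):
    K=c['K']; R=np.array(c['rotation']); o=np.array(c['origin'])
    uv=np.atleast_2d(np.float64(uv)); d=np.c_[(uv[:,0]-K[0,2])/K[0,0],(uv[:,1]-K[1,2])/K[1,1],np.ones(len(uv))]@R.T
    return o+d*((zh-o[2])/d[:,2])[:,None]
E
python3 - <<'E'
from h import *
print({k:np.round(v,3) for k,v in manip.get_obs().items()})
for n in('scene','top'):
    c=cam(n,n+'0'); print(n,c['K'],c['origin'],c['rotation'])
E
```

```text
pics
{'clock': np.float64(0.0), 'joint_pos': array([ 1.257,  0.333, -0.065,  1.461,  0.022,  1.35 , -0.089]), 'joint_velocities': array([ 0.001,  0.   , -0.001, -0.003,  0.   ,  0.   , -0.   ]), 'tau': array([ 1.0000e-03, -6.2546e+01,  5.0000e-02, -3.9161e+01,  1.6000e-02,
        1.0000e-02, -0.0000e+00]), 'position': array([ 0.179, -0.598,  0.248]), 'ee_rot': array([ 0.802, -0.597, -0.001, -0.   ]), 'ft_force': array([ 0.93 , -0.4  , -0.199]), 'torque': array([ 0.011, -0.015,  0.037]), 'grip_width': np.float64(1.003)}
scene [[373.93354776   0.         262.12864851]
 [  0.         373.93354776 185.6084756 ]
 [  0.           0.           1.        ]] [ 1.05767507 -0.72437449  0.64292579] [ 0.83665256  0.26171787 -0.15140792 -0.45671861]
top [[457.12294032   0.         257.00184832]
 [  0.         457.12294032 193.50865314]
 [  0.           0.           1.        ]] [0.31897085 0.04088494 1.38660669] [ 0.70982295 -0.70049111  0.04826919 -0.05597921]
```

```bash
sed -i "s/np.array(c\['rotation'\])/Rot.from_quat(c['rotation']).as_matrix()/; s/^import numpy.*/&\nfrom scipy.spatial.transform import Rotation as Rot/" h.py; cat h.py | grep Rot
```

```text
from scipy.spatial.transform import Rotation as Rot
    return p@Rot.from_quat(c['rotation']).as_matrix().T+np.array(c['origin'])
    K=c['K']; R=Rot.from_quat(c['rotation']).as_matrix(); o=np.array(c['origin'])
```

View pics/top0.png

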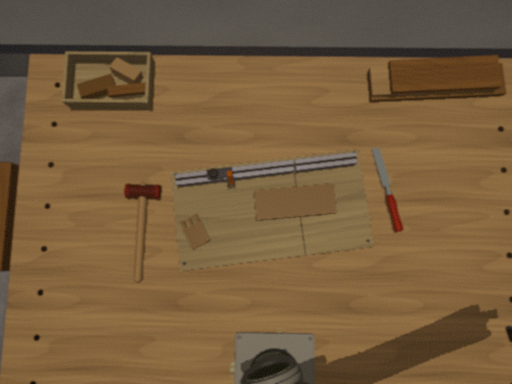

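View pics/scene0.png

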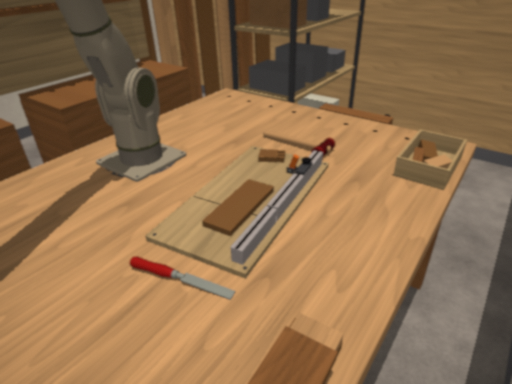

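Run:
```python
from h import *
L=lambda n:dict(np.load('pics/%s.npz'%n))
t=L('top0'); s=L('scene0')
for c,n,(r0,r1,c0,c1) in((t,'t',(145,275,165,380)),(s,'s',(130,275,130,345))):
    im=cv2.cvtColor(c['pixels'],cv2.COLOR_RGB2BGR)[r0:r1,c0:c1]
    cv2.imwrite('pics/crop_%s0.png'%n,cv2.resize(im,None,fx=3.6,fy=3.6,interpolation=cv2.INTER_CUBIC))
P=pts(t)
z=P[...,2]
print('bench z',np.median(z[290:320,150:230]))
# board
def comp(m,name):
    n,l,st,ce=cv2.connectedComponentsWithStats(m.astype(np.uint8));
    for i in range(1,n):
        if st[i,4]>60: print(name,st[i],ce[i])
hsv=cv2.cvtColor(t['pixels'],cv2.COLOR_RGB2HSV)
for u,v in((295,202),(231,180),(231,172),(210,172),(260,172),(280,240),(195,230),(245,215)): print((u,v),P[v,u].round(4),hsv[v,u])
print(z[160:192,231].round(3)); print(z[160:192,250].round(3))
hs=cv2.cvtColor(s['pixels'],cv2.COLOR_RGB2HSV); Q=pts(s)
m=(hs[...,0]<14)&(hs[...,1]>170)&(hs[...,2]>120); comp(m,'orange scene')
for u,v in((294,162),(308,163),(238,205),(230,200)): print(Q[v,u].round(4),hs[v,u])
```

```text
bench z -5.198520791993566e-05
(295, 202) [ 0.4956 -0.0564  0.0355] [ 16 132 122]
(231, 180) [0.5494 0.1316 0.0938] [ 13 236  94]
(231, 172) [0.568  0.1305 0.1178] [ 11 193 115]
(210, 172) [0.5728 0.1932 0.09  ] [16 80 48]
(260, 172) [0.5788 0.0488 0.0683] [ 10  27 142]
(280, 240) [ 0.3833 -0.0134  0.0127] [ 19 116 130]
(195, 230) [0.4079 0.2379 0.0422] [ 16 141 116]
(245, 215) [0.4564 0.0924 0.0189] [ 19 115 133]
[-0.001 -0.005 -0.002  0.004  0.005  0.022  0.019  0.075  0.076  0.075
  0.075  0.12   0.118  0.12   0.122  0.124  0.12   0.113  0.106  0.1
  0.094  0.093  0.091  0.076  0.069  0.015  0.019  0.018  0.018  0.019
  0.016  0.018]
[ 0.001 -0.001  0.001  0.018  0.018  0.061  0.062  0.059  0.061  0.066
  0.063  0.066  0.068  0.065  0.057  0.064  0.054  0.036  0.021  0.017
  0.014  0.014  0.014  0.018  0.016  0.015  0.019  0.019  0.015  0.018
  0.017  0.017]
orange scene [130 257  43  19 364] [150.84065934 265.58241758]
[0.5658 0.1245 0.1028] [ 12 218 125]
[0.5846 0.1779 0.0806] [150  10  26]
[ 0.506  -0.0737  0.039 ] [ 15 160 126]
[ 0.4729 -0.0683  0.04  ] [ 14 159 125]
```

View pics/crop_t0.png

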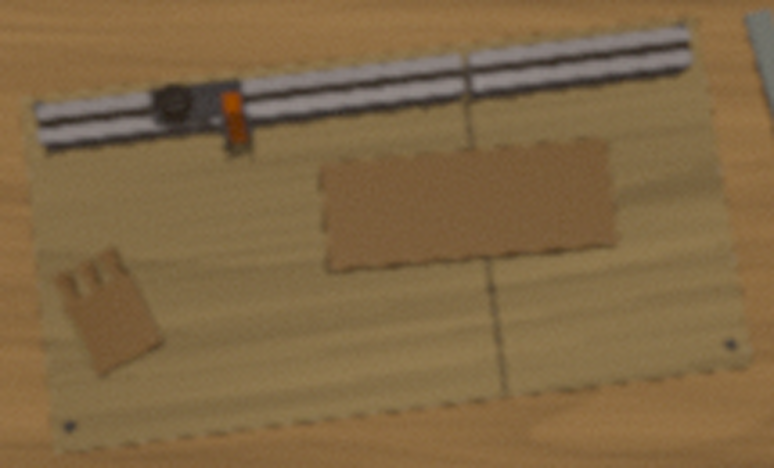

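View pics/crop_s0.png

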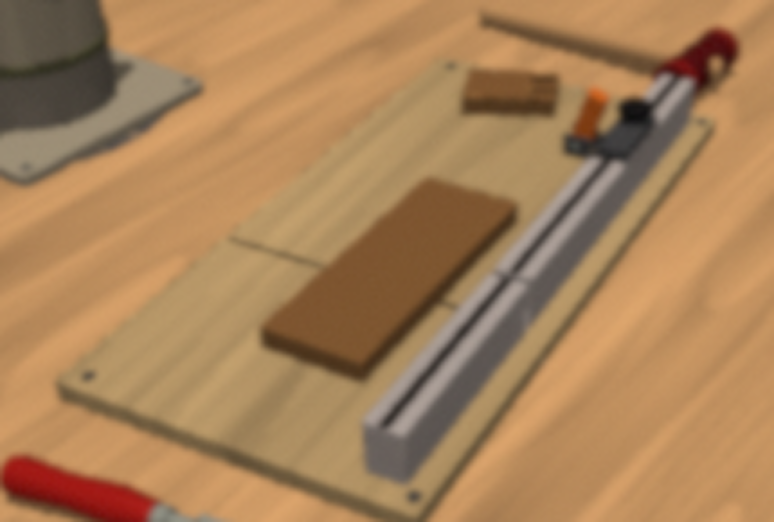

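```bash
cat > meas.py <<'E'
from h import *
import sys
def line(c,rows,cols,thr_fn,z):
    pass
def measure(c,verbose=True):
    hsv=cv2.cvtColor(c['pixels'],cv2.COLOR_RGB2HSV); P=pts(c); z=P[...,2]
    # fence: low saturation
    m=((hsv[...,1]<70)&(hsv[...,2]>90)&(z>0.04)&(z<0.08)&(abs(P[...,0]-.58)<.1)&(abs(P[...,1])<.4)).astype(np.uint8)
    ys,xs=np.nonzero(m); 
    # front (lower in image) edge per column
    lo=[];hi=[]
    for x in np.unique(xs):
        r=ys[xs==x]; lo.append((x,r.max()+.5)); hi.append((x,r.min()-.5))
    out={}
    for n,e in(('front',lo),('back',hi)):
        w=plane(c,e,.063); 
        l=cv2.fitLine(np.float32(w[:,:2]),cv2.DIST_HUBER,0,.001,.001).ravel()
        res=np.abs((w[:,0]-l[2])*l[1]-(w[:,1]-l[3])*l[0])
        w=w[res<.006]; l=cv2.fitLine(np.float32(w[:,:2]),cv2.DIST_HUBER,0,.001,.001).ravel()
        if l[1]<0:l[:2]*=-1
        out[n]=l
        if verbose: print(n,'yaw deg',np.degrees(np.arctan2(-l[0],l[1])),'pt',l[2:],'ends y',w[:,1].min(),w[:,1].max(),len(w))
    # board
    m=((hsv[...,0]<18)&(hsv[...,1]>120)&(z>0.028)&(z<0.05)&(P[...,1]<.13+0.1)).astype(np.uint8)
    n,l,st,ce=cv2.connectedComponentsWithStats(m,connectivity=4); i=1+np.argmax(st[1:,4])
    cs,_=cv2.findContours((l==i).astype(np.uint8),cv2.RETR_EXTERNAL,cv2.CHAIN_APPROX_NONE)
    w=plane(c,cs[0][:,0,:],.038)[:,:2]
    r=cv2.minAreaRect(np.float32(w)*1000)
    if verbose: print('board rect mm',r, cv2.boxPoints(r).round(1).tolist())
    out['board']=r
    return out
E
python3 - <<'E'
from meas import *
L=lambda n:dict(np.load('pics/%s.npz'%n))
t=L('top0'); o=measure(t)
hsv=cv2.cvtColor(t['pixels'],cv2.COLOR_RGB2HSV);P=pts(t)
# dark parts, orange
m=(hsv[...,0]<15)&(hsv[...,1]>170)&(P[...,2]>.08); v,u=np.nonzero(m); print('orange',P[v,u].min(0),P[v,u].max(0)); print(u.min(),u.max(),v.min(),v.max())
for r in range(v.min(),v.max()+1):
    q=u[v==r]
    if len(q): print(r,q.min(),q.max(),plane(t,[(q.min()-.5,r),(q.max()+.5,r)],np.median(P[r,q,2]))[:,:2].round(4).tolist(),np.median(P[r,q,2]).round(4))
print('corner base (dark screws)')
s=L('scene0')
hs=cv2.cvtColor(s['pixels'],cv2.COLOR_RGB2HSV);Q=pts(s)
m=(hs[...,0]<16)&(hs[...,1]>200)&(Q[...,2]>.075)&(Q[...,1]<.2); v,u=np.nonzero(m); print('orange scene',Q[v,u].min(0),Q[v,u].max(0),u.min(),u.max(),v.min(),v.max())
E
```

```text
front yaw deg 7.8315806 pt [0.57737553 0.01312491] ends y -0.2340932090236299 0.2953598158300165 158
back yaw deg 7.792185 pt [0.6105631  0.01128573] ends y -0.23457804065450988 0.2995152855333913 156
board rect mm ((497.3912353515625, -56.37736511230469), (91.08525848388672, 239.13360595703125), 5.969346046447754) [[439.70001220703125, 57.79999923706055], [464.5, -180.0], [555.0999755859375, -170.60000610351562], [530.2999877929688, 67.30000305175781]]
orange [ 0.16900224 -0.53173019  0.08028334] [0.57081744 0.14181001 1.38660669]
136 511 60 332
60 490 490 [[0.319, 0.0409], [0.319, 0.0409]] 1.3866
62 438 438 [[0.319, 0.0409], [0.319, 0.0409]] 1.3866
66 455 455 [[0.319, 0.0409], [0.319, 0.0409]] 1.3866
84 497 497 [[0.319, 0.0409], [0.319, 0.0409]] 1.3866
171 227 230 [[0.5704, 0.1431], [0.5705, 0.1318]] 0.1199
172 227 231 [[0.5678, 0.1432], [0.568, 0.129]] 0.1181
173 227 231 [[0.5646, 0.1429], [0.5647, 0.1288]] 0.1201
174 230 231 [[0.5616, 0.1343], [0.5616, 0.1287]] 0.1213
175 228 231 [[0.5587, 0.1399], [0.5588, 0.1286]] 0.121
176 228 231 [[0.5558, 0.1398], [0.5559, 0.1286]] 0.1212
177 228 231 [[0.5542, 0.1403], [0.5543, 0.129]] 0.1144
178 228 231 [[0.5518, 0.1404], [0.5519, 0.1291]] 0.1119
179 228 232 [[0.5507, 0.1411], [0.5508, 0.1268]] 0.102
180 229 232 [[0.5485, 0.1385], [0.5486, 0.127]] 0.0981
181 229 232 [[0.5467, 0.1389], [0.5469, 0.1274]] 0.0918
182 229 232 [[0.5441, 0.139], [0.5443, 0.1275]] 0.0899
183 230 233 [[0.5427, 0.1367], [0.5429, 0.1251]] 0.0812
188 144 144 [[0.319, 0.0409], [0.319, 0.0409]] 1.3866
193 136 136 [[0.319, 0.0409], [0.319, 0.0409]] 1.3866
197 154 154 [[0.319, 0.0409], [0.319, 0.0409]] 1.3866
330 509 510 [[0.1716, -0.5269], [0.1717, -0.5314]] 0.2987
332 511 511 [[0.169, -0.5245], [0.169, -0.5267]] 0.3114
corner base (dark screws)
orange scene [ 0.55445743 -0.72437449  0.08452142] [1.05767507 0.13006808 0.64292579] 142 297 156 260
```

```bash
cat >> h.py <<'E'
PSI=np.radians(7.81); F0=np.array([.5774,.0131])  # helper frame: origin on fence face
XS=np.array([np.cos(PSI),np.sin(PSI)]); YS=np.array([-np.sin(PSI),np.cos(PSI)])
def S(p): p=np.asarray(p)[...,:2]-F0; return np.stack([p@XS,p@YS],-1)*1000
def W(x,y): return F0+(x*XS+y*YS)/1000
def st():
    o=manip.get_obs(); R=Rot.from_quat(o['ee_rot']).as_matrix()
    print('t',round(float(o['clock']),2),'S(mm)',S(o['position']).round(1),'z',round(o['position'][2]*1000,1),'F',np.round(o['ft_force'],1),'jaw ang',np.degrees(np.arctan2(R[1,0],R[0,0])).round(1),'tilt',R[:,2].round(3),'w',round(float(o['grip_width']),2)); return o
E
python3 - <<'E'
from h import *
print(manip.tcp_to_tips); st()
L=lambda n:dict(np.load('pics/%s.npz'%n))
t=L('top0');s=L('scene0')
for c in(t,s):
    P=pts(c);hsv=cv2.cvtColor(c['pixels'],cv2.COLOR_RGB2HSV)
    m=(hsv[...,0]<16)&(hsv[...,1]>180)&(P[...,2]>.085)&(P[...,2]<.14)&(P[...,0]>.5)&(P[...,0]<.62)
    q=P[m]; a=S(q); print('orange S x,y,z pct', np.percentile(np.c_[a,q[:,2]*1000],[2,50,98],axis=0).round(1).tolist(),len(q))
b=np.array([[.4397,.0578],[.4645,-.18],[.5551,-.1706],[.5303,.0673]]); print('board corners S',S(b).round(1).tolist())
tgt=W(45,3); p=manip.get_obs()['position']; print('pre-flip target',tgt, (tgt-p[:2])*100)
E
```

```text
0.017
t 0.1 S(mm) [-477.7 -551.8] z 247.6 F [ 0.3  0.1 -0.3] jaw ang -73.3 tilt [-0.     0.001 -1.   ] w 1.0
orange S x,y,z pct [[-17.0, 117.8, 88.7], [-5.5, 123.4, 117.7], [9.8, 128.9, 124.1]] 50
orange S x,y,z pct [[-8.0, 112.0, 85.6], [2.4, 115.1, 107.4], [11.5, 119.2, 123.8]] 53
board corners S [[-130.3, 63.0], [-138.1, -176.0], [-47.1, -179.0], [-39.3, 60.1]]
pre-flip target [0.62157492 0.02218715] [44.24725877 62.06490652]
```

```bash
python3 -m pendant '[[[4,5,0],[0,0,-4.4],255],[[4.5,4.5,0],[0,0,-4.4],255],[[4.5,4.5,0],[0,0,0],255],[[4.5,4.5,0],[0,0,0],255],[[4.5,4.5,0],[0,0,0],255],[[4.5,4.5,0],[0,0,0],255],[[4,5,0],[0,0,0],255],[[3,5.5,0],[0,0,0],255],[[3,5.5,0],[0,0,0],255],[[3,5.5,0],[0,0,0],255],[[2,5,0],[0,0,0],255],[[0,0,0],[0,0,0],255]]'
python3 - <<'E'
from h import *
o=st(); print(((W(45,123)-o['position'][:2])*100).round(2))
E
```

```text
clock: 1.6
position: [0.5852, -0.0551, 0.2432]
ee_rot: [0.751, -0.66, -0.004, -0.0]
ft_force: [-0.9, 0.5, -0.7]
grip_width: 0.003
t 1.6 S(mm) [ -1.5 -68.6] z 243.2 F [-0.9  0.5 -0.7] jaw ang -82.6 tilt [-0.006  0.006 -1.   ] w 0.0
[ 2.01 19.61]
```

```bash
python3 -m pendant '[[[1.5,5,0],[0,0,0],255],[[0.5,5,0],[0,0,0],255],[[0,5,0],[0,0,0],255],[[0,4.6,0],[0,0,0],255],[[0,0,-5],[0,0,0],255],[[0,0,0],[0,0,0],255]]'
python3 - <<'E'
from h import *
o=st(); print(((W(45,123)-o['position'][:2])*100).round(2))
cam('scene','s1')
E
```

```text
clock: 2.35
position: [0.6045, 0.1399, 0.1901]
ee_rot: [0.749, -0.663, -0.004, 0.002]
ft_force: [-0.1, 0.1, 0.0]
grip_width: -0.001
t 2.35 S(mm) [ 44.1 121.9] z 190.1 F [-0.1  0.1  0. ] jaw ang -83.0 tilt [-0.01   0.003 -1.   ] w -0.0
[0.08 0.12]
```

View pics/s1.png

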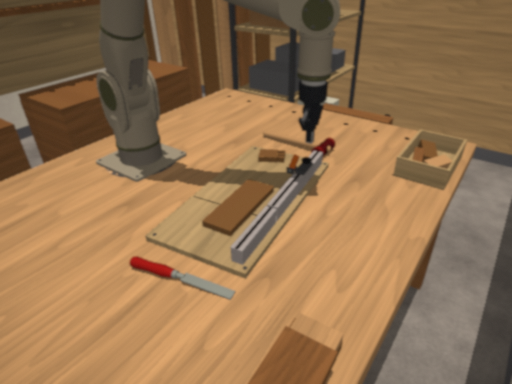

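```bash
python3 -m pendant '[[[0,0,-4],[0,0,0],255],[[0,0,-2.7],[0,0,0],255],[[0,0,0],[0,0,0],255],[[-1.5,-0.2,0],[0,0,0],255],[[-1,-0.14,0],[0,0,0],255],[[-1,-0.14,0],[0,0,0],255],[[-1,-0.14,0],[0,0,0],255]]'
python3 - <<'E'
from h import *
st()
cam('scene','s2');cam('top','t2')
E
```

```text
clock: 3.28
position: [0.5677, 0.1309, 0.1404]
ee_rot: [0.746, -0.666, 0.003, -0.007]
ft_force: [-0.7, 0.1, -0.4]
grip_width: 0.003
t 3.27 S(mm) [  6.4 118. ] z 140.4 F [-0.7  0.1 -0.4] jaw ang -83.5 tilt [ 0.014  0.006 -1.   ] w 0.0
```

View pics/s2.png

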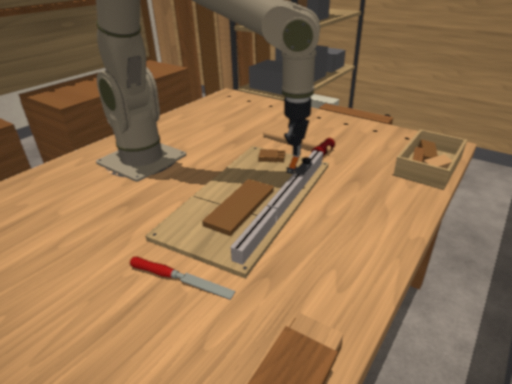

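Run:
```python
from h import *
im=cv2.imread('pics/s2.png')[90:190,250:350]; a=cv2.resize(im,(500,500),interpolation=2); 
cv2.imwrite('pics/s2c.png',a); st()
```

```text
t 3.38 S(mm) [  6.  118.1] z 140.2 F [0.1 1.2 0. ] jaw ang -83.5 tilt [ 0.013  0.006 -1.   ] w 0.0
```

View pics/s2c.png

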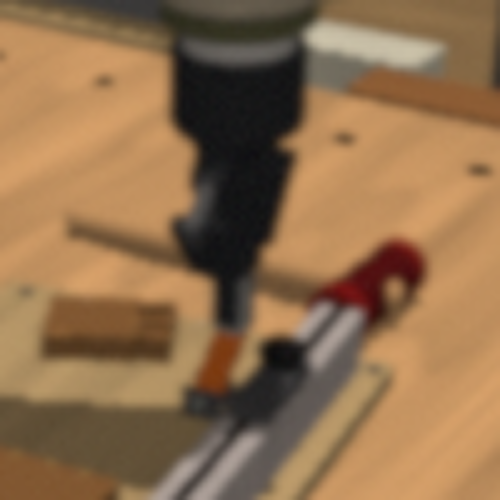

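```bash
python3 -m pendant '[[[1,0.14,0.8],[0,0,0],255],[[2,0.4,0],[0,0,0],255],[[1.5,0.3,0],[0,0,0],255],[[0,0,0],[0,0,0],255],[[0,0,-2],[0,0,0],255],[[0,0,0],[0,0,0],255]]'
python3 - <<'E'
from h import *
st()
E
```

```text
clock: 4.12
position: [0.6159, 0.1395, 0.1284]
ee_rot: [0.746, -0.666, 0.003, -0.007]
ft_force: [0.3, 0.1, -0.1]
grip_width: 0.002
t 4.12 S(mm) [ 55.4 120. ] z 128.4 F [ 0.3  0.1 -0.1] jaw ang -83.5 tilt [ 0.014  0.006 -1.   ] w 0.0
```

```bash
python3 -m pendant '[[[0,0.2,-0.8],[-0.3,0.8,0.7],255],[[0,0,0],[0,0,0],255]]';python3 -m pendant '[[[-1.5,-0.2,0],[0,0,0],255],[[-1,-0.14,0],[0,0,0],255],[[-1,-0.14,0],[0,0,0],255],[[0,0,0],[0,0,0],255]]'
python3 - <<'E'
from h import *
st()
E
```

```text
clock: 4.38
position: [0.6154, 0.1415, 0.1197]
ee_rot: [0.75, -0.661, -0.001, 0.0]
ft_force: [-0.2, 0.2, 0.1]
grip_width: 0.001
clock: 4.88
position: [0.5796, 0.1368, 0.1206]
ee_rot: [0.75, -0.661, -0.0, -0.0]
ft_force: [0.4, -0.0, 0.5]
grip_width: -0.003
t 4.88 S(mm) [ 19.  122.3] z 120.6 F [ 0.4 -0.   0.5] jaw ang -82.8 tilt [-0.     0.001 -1.   ] w -0.0
```

```bash
python3 -m pendant '[[[-0.8,-0.1,0],[0,0,0],255],[[-0.8,-0.1,0],[0,0,0],255],[[-0.7,-0.1,0],[0,0,0],255],[[0,0,0],[0,0,0],255],[[0,0,0],[0,0,0],255]]'
python3 - <<'E'
from h import *
st(); cam('scene','s3')
im=cv2.imread('pics/s3.png')[90:190,250:350]; cv2.imwrite('pics/s3c.png',cv2.resize(im,(500,500),interpolation=2))
E
```

```text
clock: 5.5
position: [0.5555, 0.1335, 0.1209]
ee_rot: [0.75, -0.661, -0.0, -0.0]
ft_force: [0.7, 0.2, 0.3]
grip_width: 0.0
t 5.5 S(mm) [ -5.3 122.3] z 120.9 F [0.7 0.2 0.3] jaw ang -82.8 tilt [ 0.001  0.001 -1.   ] w 0.0
```

View pics/s3c.png

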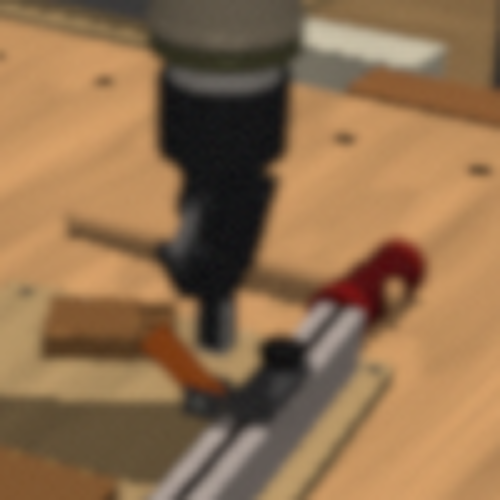

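```bash
python3 -m pendant '[[[1,0.1,3],[0,0,0],255],[[0,0,4],[0,0,0],200],[[0,0,1],[0,0,0],100],[[-3,-4,0],[0,0,0],0],[[-4,-4,0],[0,0,0],0],[[-4,-4,0],[0,0,0],0],[[-4,-3,0],[0,0,0],0],[[0,0,0],[0,0,0],0]]'
python3 - <<'E'
from h import *
o=st(); print(((W(-170,-58)-o['position'][:2])*100).round(2))
cam('scene','s4');cam('top','t4')
im=cv2.imread('pics/s4.png')[110:210,240:340]; a=cv2.resize(im,(400,400),interpolation=2)
im=cv2.imread('pics/t4.png')[140:240,190:290]; cv2.imwrite('pics/s4c.png',np.hstack([a,cv2.resize(im,(400,400),interpolation=2)]))
E
```

```text
clock: 6.55
position: [0.4101, -0.0192, 0.1995]
ee_rot: [0.75, -0.662, -0.002, 0.0]
ft_force: [0.1, -0.2, -0.2]
grip_width: 0.999
t 6.55 S(mm) [-170.2   -9.3] z 199.5 F [ 0.1 -0.2 -0.2] jaw ang -82.8 tilt [-0.004  0.003 -1.   ] w 1.0
[ 0.68 -4.82]
```

View pics/s4c.png

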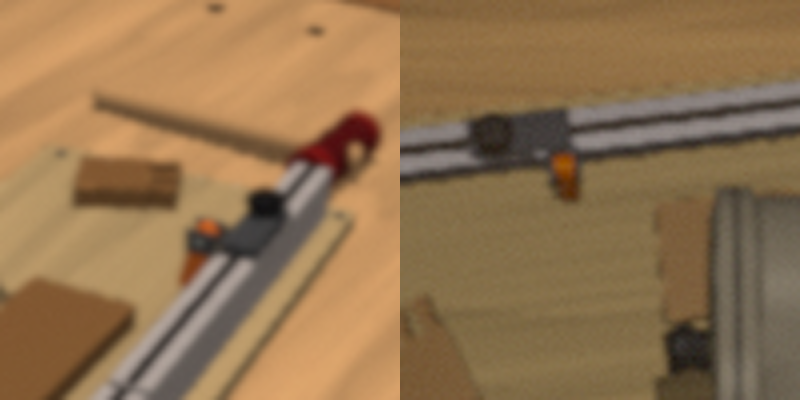

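```bash
python3 -m pendant '[[[0.5,-4.8,-2],[0,0,0.6],0],[[0,0,-5],[0,0,0],0],[[0,0,-5],[0,0,0],0],[[0,0,-3],[0,0,0],0],[[0,0,0],[0,0,0],0],[[0,0,0],[0,0,0],0]]'
python3 - <<'E'
from h import *
st()
E
```

```text
clock: 7.4
position: [0.4243, -0.06, 0.0466]
ee_rot: [0.758, -0.652, -0.002, -0.004]
ft_force: [0.6, 0.2, 0.7]
grip_width: 0.999
t 7.4 S(mm) [-161.6  -51.6] z 46.6 F [0.6 0.2 0.7] jaw ang -81.4 tilt [ 0.002  0.009 -1.   ] w 1.0
```

```bash
python3 -m pendant '[[[0,-0.6,-1.9],[-0.5,0.1,-0.7],0],[[0,0,0],[0,0,0],0]]'
python3 - <<'E'
from h import *
st()
E
python3 -m pendant '[[[1,0.14,0],[0,0,0],0],[[0.7,0.1,0],[0,0,0],0],[[0.5,0.07,0],[0,0,0],0],[[0.5,0.07,0],[0,0,0],0],[[0.5,0.07,0],[0,0,0],0]]'
python3 - <<'E'
from h import *
st()
E
```

```text
clock: 7.65
position: [0.427, -0.0658, 0.03]
ee_rot: [0.754, -0.657, 0.002, -0.001]
ft_force: [0.3, -0.3, 0.1]
grip_width: 1.0
t 7.65 S(mm) [-159.7  -57.7] z 30.0 F [ 0.3 -0.3  0.1] jaw ang -82.1 tilt [ 0.005 -0.001 -1.   ] w 1.0
clock: 8.28
position: [0.4627, -0.0607, 0.033]
ee_rot: [0.754, -0.656, 0.004, -0.002]
ft_force: [-3.0, -0.3, 1.5]
grip_width: 0.996
t 8.28 S(mm) [-123.7  -57.6] z 33.0 F [-3.  -0.3  1.5] jaw ang -82.1 tilt [ 0.008 -0.002 -1.   ] w 1.0
```

```bash
python3 -m pendant '[[[0.3,0.04,-0.4],[0,0.4,0],0],[[0.5,0.07,-0.1],[0,0,0],0],[[0.5,0.07,-0.1],[0,0,0],0]]'
python3 - <<'E'
from h import *
st()
c=cam('top','t5'); cam('scene','s5')
im=cv2.imread('pics/s5.png')[130:280,140:340]; a=cv2.resize(im,(800,600),interpolation=2);cv2.imwrite('pics/s5c.png',a)
E
```

```text
clock: 8.65
position: [0.4761, -0.059, 0.0265]
ee_rot: [0.754, -0.656, 0.0, 0.001]
ft_force: [-1.7, -0.5, 1.4]
grip_width: 0.997
t 8.65 S(mm) [-110.2  -57.7] z 26.5 F [-1.7 -0.5  1.4] jaw ang -82.1 tilt [-0.001 -0.002 -1.   ] w 1.0
```

View pics/s5c.png

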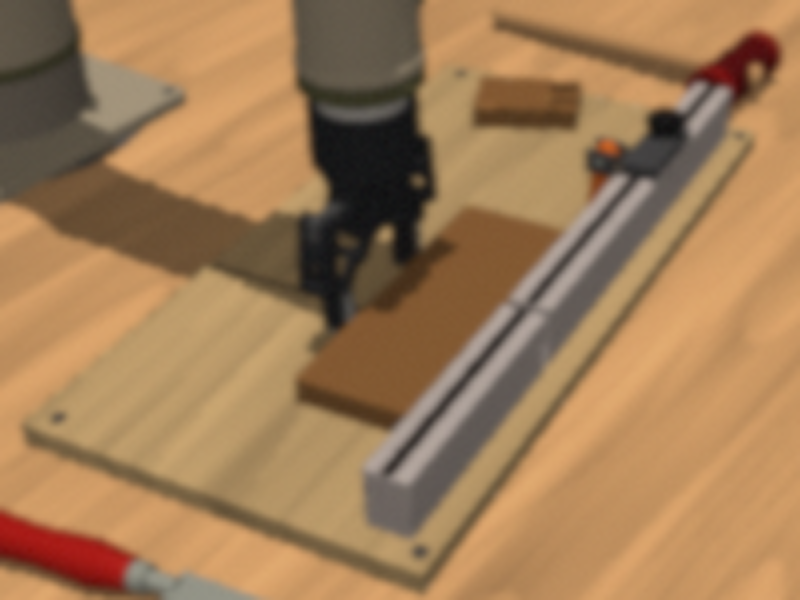

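```bash
for i in 1; do python3 -m pendant '[[[0.4,0.05,0],[0,0,0],0],[[0.4,0.05,0],[0,0,0],0]]'; done;  python3 -m pendant '[[[0.4,0.05,0],[0,0,0],0]]'
python3 - <<'E'
from h import *
st()
E
```

```text
clock: 9.0
position: [0.4848, -0.0578, 0.0265]
ee_rot: [0.754, -0.656, 0.001, 0.001]
ft_force: [-1.6, 0.6, 1.4]
grip_width: 0.998
clock: 9.12
position: [0.4874, -0.0574, 0.0262]
ee_rot: [0.754, -0.657, -0.001, 0.002]
ft_force: [-17.4, -1.5, 10.7]
grip_width: 0.996
t 9.12 S(mm) [-98.8 -57.6] z 26.2 F [-17.4  -1.5  10.7] jaw ang -82.1 tilt [-0.004 -0.002 -1.   ] w 1.0
```

```bash
python3 -m pendant '[[[0.2,0.03,0],[0,0,0],0],[[-1.5,-0.2,0],[0,0,0],0],[[-2,-0.2,3],[0,0,0],0],[[0,0,4],[0,0,0],100],[[0,-4,4],[0,0,0],255],[[2.5,-4,0],[0,0,0],255],[[2.5,-4,0],[0,0,0],255],[[2.5,-3,0],[0,0,0],255],[[0,0,0],[0,0,0],255]]'
python3 - <<'E'
from h import *
from meas import *
o=st(); print(((W(-40,-218)-o['position'][:2])*100).round(2))
c=cam('top','t6'); cam('scene','s6')
P=pts(c);hsv=cv2.cvtColor(c['pixels'],cv2.COLOR_RGB2HSV)
for n,k in(('t6',(150,250,190,370)),('s6',(130,270,150,330))):
    im=cv2.imread('pics/%s.png'%n)[k[0]:k[1],k[2]:k[3]]; cv2.imwrite('pics/%sc.png'%n,cv2.resize(im,None,fx=4,fy=4,interpolation=2))
E
```

```text
clock: 10.25
position: [0.5271, -0.2169, 0.1411]
ee_rot: [0.755, -0.656, 0.002, 0.002]
ft_force: [-1.2, 1.6, 1.0]
grip_width: 0.005
t 10.25 S(mm) [ -81.1 -221.1] z 141.1 F [-1.2  1.6  1. ] jaw ang -82.0 tilt [ 0.    -0.006 -1.   ] w 0.0
[4.03 0.86]
```

View pics/t6c.png

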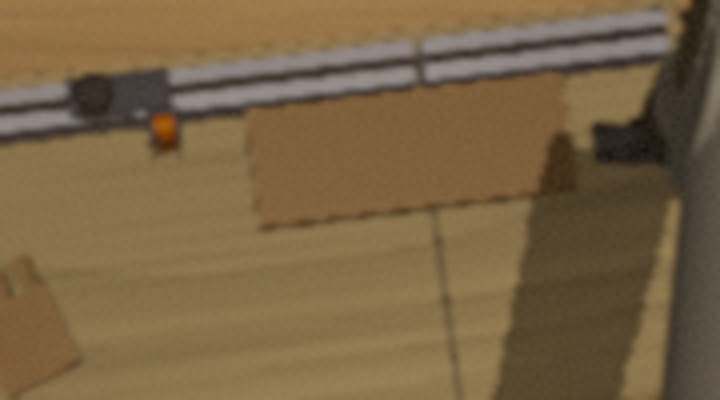

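View pics/s6c.png

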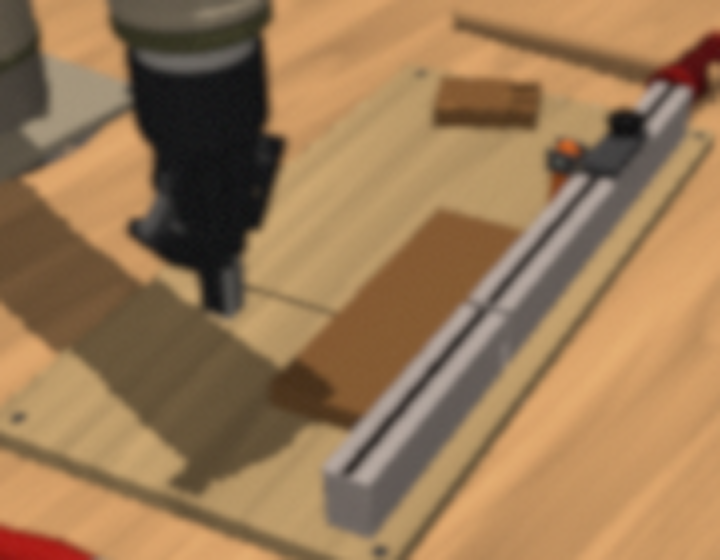

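```bash
python3 -m pendant '[[[4,0.7,0],[-0.3,0,-0.2],255],[[0,0,-4],[0,0,0],255],[[0,0,-4],[0,0,0],255],[[0,0,0],[0,0,0],255],[[0,0,0],[0,0,0],255]]'
python3 - <<'E'
from h import *
st()
E
```

```text
clock: 10.98
position: [0.5668, -0.2021, 0.0629]
ee_rot: [0.756, -0.654, 0.005, 0.003]
ft_force: [0.7, -0.4, 1.2]
grip_width: -0.002
t 10.97 S(mm) [ -39.8 -211.8] z 62.9 F [ 0.7 -0.4  1.2] jaw ang -81.8 tilt [ 0.003 -0.011 -1.   ] w -0.0
```

```bash
python3 -m pendant '[[[0,0,-2.1],[0.6,0.2,-0.4],255],[[0,0,0],[0,0,0],255]]'; python3 -m pendant '[[[-0.2,1.2,0],[0,0,0],255],[[-0.1,0.8,0],[0,0,0],255],[[-0.08,0.6,0],[0,0,0],255],[[-0.08,0.6,0],[0,0,0],255]]'
python3 - <<'E'
from h import *
st()
E
```

```text
clock: 11.22
position: [0.5676, -0.2025, 0.0431]
ee_rot: [0.754, -0.657, 0.001, -0.0]
ft_force: [-1.0, -0.4, 0.6]
grip_width: -0.003
clock: 11.72
position: [0.5634, -0.1689, 0.0444]
ee_rot: [0.753, -0.657, 0.002, -0.001]
ft_force: [-0.1, -1.0, -0.7]
grip_width: -0.001
t 11.72 S(mm) [ -38.6 -178.4] z 44.4 F [-0.1 -1.  -0.7] jaw ang -82.2 tilt [ 0.005 -0.002 -1.   ] w -0.0
```

```bash
python3 -m pendant '[[[-0.08,0.6,-0.15],[0,0,0],255],[[-0.08,0.6,0],[0,0,0],255],[[-0.08,0.6,0],[0,0,0],255],[[-0.08,0.6,0],[0,0,0],255]]'
python3 - <<'E'
from h import *
st(); cam('top','t7')
im=cv2.imread('pics/t7.png')[150:250,190:370]; cv2.imwrite('pics/t7c.png',cv2.resize(im,None,fx=4,fy=4,interpolation=2))
E
```

```text
clock: 12.22
position: [0.5604, -0.1472, 0.0444]
ee_rot: [0.753, -0.659, 0.005, 0.001]
ft_force: [-0.9, -1.7, 2.0]
grip_width: -0.006
t 12.22 S(mm) [ -38.6 -156.5] z 44.4 F [-0.9 -1.7  2. ] jaw ang -82.4 tilt [ 0.006 -0.007 -1.   ] w -0.01
```

View pics/t7c.png

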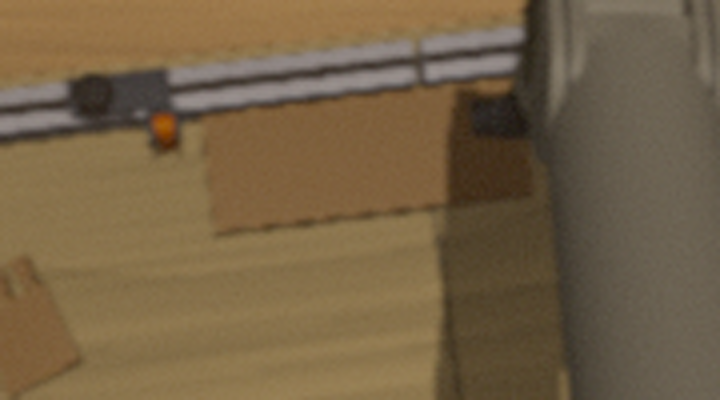

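```bash
python3 -m pendant '[[[-0.07,0.5,-0.1],[0,0,0],255],[[-0.07,0.5,0],[0,0,0],255]]'; python3 -m pendant '[[[-0.05,0.35,0],[0,0,0],255]]'; python3 -m pendant '[[[-0.05,0.35,0],[0,0,0],255]]';python3 - <<'E'
from h import *
st()
E
```

```text
clock: 12.52
position: [0.5593, -0.1386, 0.0444]
ee_rot: [0.752, -0.659, 0.006, 0.001]
ft_force: [-1.7, -3.1, 1.6]
grip_width: 0.004
clock: 12.65
position: [0.5587, -0.135, 0.0445]
ee_rot: [0.752, -0.659, 0.006, 0.001]
ft_force: [-0.2, -2.1, 0.1]
grip_width: -0.003
clock: 12.78
position: [0.5582, -0.1313, 0.0444]
ee_rot: [0.752, -0.659, 0.006, 0.001]
ft_force: [-0.7, -2.9, 2.0]
grip_width: -0.0
t 12.78 S(mm) [ -38.6 -140.4] z 44.4 F [-0.7 -2.9  2. ] jaw ang -82.4 tilt [ 0.008 -0.01  -1.   ] w -0.0
```

```bash
for i in 1; do python3 -m pendant '[[[-0.03,0.25,0],[0,0,0],255]]' | grep -E 'force|posi'; python3 -m pendant '[[[-0.03,0.25,0],[0,0,0],255]]'| grep -E 'force|posi'; done
```

```text
position: [0.5579, -0.1286, 0.0444]
ft_force: [-0.6, -3.8, 1.2]
position: [0.5576, -0.1278, 0.0445]
ft_force: [0.5, -13.0, 1.2]
```

```bash
python3 -m pendant '[[[0.1,-1,0],[0,0,0],255],[[0.2,-2,3],[0.6,0.4,0.2],255],[[0,0,4],[0,0,0],255],[[-4,0,3],[0,0,0],255],[[-5,2,0],[0,0,0],0],[[-5,4,0],[0,0,0],0],[[0,4,0],[0,0,0],0],[[0,4,0],[0,0,0],0],[[0,0,0],[0,0,0],0]]'
python3 - <<'E'
from h import *
from meas import *
o=st(); print(((W(-135,-4)-o['position'][:2])*100).round(2))
c=cam('top','t8'); cam('scene','s8')
for n,k in(('t8',(150,250,190,370)),('s8',(130,270,150,330))):
    im=cv2.imread('pics/%s.png'%n)[k[0]:k[1],k[2]:k[3]]; cv2.imwrite('pics/%sc.png'%n,cv2.resize(im,None,fx=4,fy=4,interpolation=2))
E
```

```text
clock: 14.15
position: [0.4166, -0.0113, 0.1455]
ee_rot: [0.754, -0.657, -0.001, -0.002]
ft_force: [0.2, -0.4, 0.0]
grip_width: 1.002
t 14.15 S(mm) [-162.6   -2.4] z 145.5 F [ 0.2 -0.4  0. ] jaw ang -82.1 tilt [ 0.001  0.005 -1.   ] w 1.0
[2.76 0.21]
```

View pics/t8c.png

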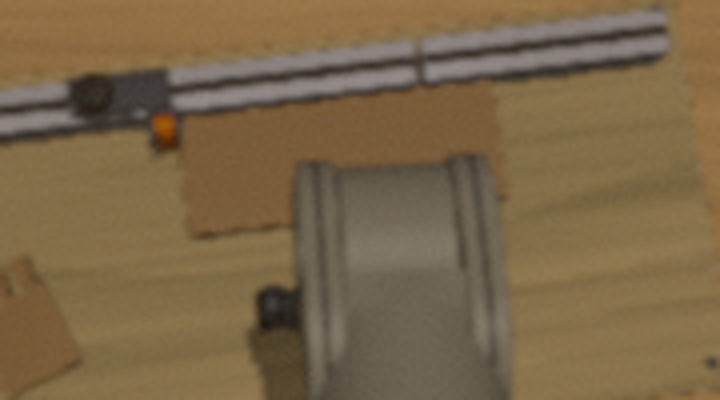

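View pics/s8c.png

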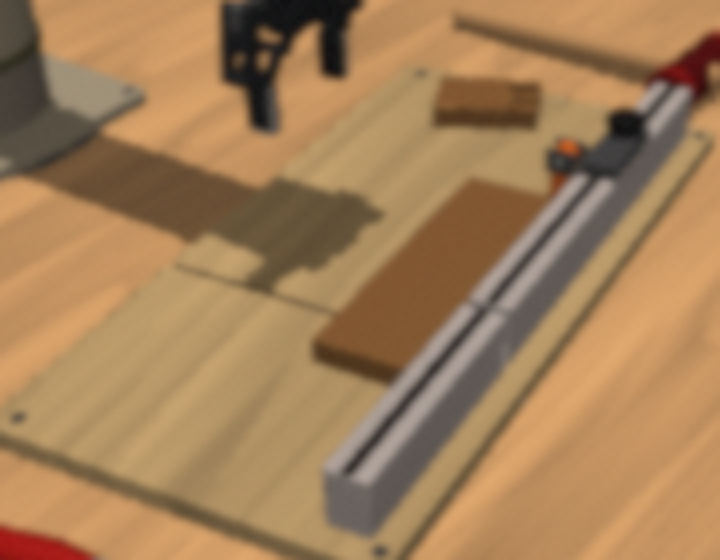

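```bash
python3 -m pendant '[[[1.5,0.2,-3],[0,0,0],0],[[0,0,-4],[0,0,0],0],[[0,0,-2.8],[0,0,0],0],[[0,0,0],[0,0,0],0],[[0,0,0],[0,0,0],0]]'
python3 - <<'E'
from h import *
st()
E
```

```text
clock: 14.88
position: [0.4336, -0.0168, 0.0455]
ee_rot: [0.751, -0.661, -0.001, -0.003]
ft_force: [-0.4, -1.3, 0.8]
grip_width: 0.995
t 14.88 S(mm) [-146.5  -10.1] z 45.5 F [-0.4 -1.3  0.8] jaw ang -82.7 tilt [ 0.002  0.005 -1.   ] w 0.99
```

```bash
python3 -m pendant '[[[0,0,-1.8],[-0.3,0.1,0.5],0],[[0,0,0],[0,0,0],0]]'; python3 -m pendant '[[[1.5,0.2,0],[0,0,0],0],[[1,0.14,-0.1],[0,0,0],0],[[0.5,0.07,-0.1],[0,0,0],0],[[0.5,0.07,0],[0,0,0],0]]';python3 - <<'E'
from h import *
st()
E
```

```text
clock: 15.12
position: [0.4347, -0.0175, 0.0279]
ee_rot: [0.753, -0.658, 0.001, -0.001]
ft_force: [0.2, 0.5, 0.8]
grip_width: 0.999
clock: 15.62
position: [0.4733, -0.0122, 0.0267]
ee_rot: [0.753, -0.658, 0.002, -0.001]
ft_force: [-0.2, -0.7, -0.6]
grip_width: 1.002
t 15.62 S(mm) [-106.5  -10.9] z 26.7 F [-0.2 -0.7 -0.6] jaw ang -82.2 tilt [ 0.005 -0.001 -1.   ] w 1.0
```

```bash
python3 -m pendant '[[[0.4,0.05,0],[0,0,0],0],[[0.3,0.04,0],[0,0,0],0]]'|grep -E 'posi|forc'; python3 -m pendant '[[[0.3,0.04,0],[0,0,0],0]]'|grep -E 'posi|forc'; python3 -m pendant '[[[0.15,0.02,0],[0,0,0],0]]'|grep -E 'posi|forc'
python3 - <<'E'
from h import *
st()
E
```

```text
position: [0.4808, -0.0112, 0.0267]
ft_force: [0.1, -0.1, 0.8]
position: [0.481, -0.0111, 0.026]
ft_force: [-20.5, -1.0, 14.3]
position: [0.4809, -0.011, 0.0255]
ft_force: [-4.4, -0.2, 2.4]
t 16.12 S(mm) [-98.9 -10.8] z 25.5 F [-4.4 -0.2  2.4] jaw ang -82.2 tilt [-0.005 -0.003 -1.   ] w 1.0
```

```bash
python3 -m pendant '[[[-1.5,-0.2,0],[0,0,0],0],[[-2,-0.2,3],[0,0,0],0],[[0,-3,5],[0,0,0],0],[[0,-5,5],[0,0,0],0],[[0,-6,3],[0,0,0],0],[[0,-6,0],[0,0,0],0],[[0,-6,0],[0,0,0],0],[[0,-6,0],[0,0,0],0],[[0,-6,0],[0,0,0],0],[[0,0,0],[0,0,0],0]]'
python3 - <<'E'
from meas import *
st()
c=cam('top','t9'); s=cam('scene','s9')
o=measure(c)
b=cv2.boxPoints(o['board'])/1000; print(S(b).round(1).tolist())
P=pts(c)
for n,k,f in(('t9',(155,225,200,370),4.6),('s9',(130,255,190,330),4.8)):
    im=cv2.imread('pics/%s.png'%n)[k[0]:k[1],k[2]:k[3]]; cv2.imwrite('pics/%sc.png'%n,cv2.resize(im,None,fx=f,fy=f,interpolation=2))
E
```

```text
clock: 17.38
position: [0.441, -0.3974, 0.1845]
ee_rot: [0.755, -0.656, 0.001, 0.004]
ft_force: [0.0, -0.0, -0.4]
grip_width: 1.0
t 17.38 S(mm) [-190.9 -388.2] z 184.5 F [ 0.  -0.  -0.4] jaw ang -82.0 tilt [-0.005 -0.008 -1.   ] w 1.0
front yaw deg 7.8029075 pt [0.5769607  0.01382768] ends y -0.2340932090236299 0.2953598158300165 159
back yaw deg 7.845576 pt [ 0.61865735 -0.04704658] ends y -0.23457804065450988 0.2995152855333913 155
board rect mm ((533.2325439453125, 9.440444946289062), (91.85220336914062, 252.80274963378906), 7.905447959899902) [[470.3999938964844, 128.3000030517578], [505.1000061035156, -122.0999984741211], [596.0999755859375, -109.4000015258789], [561.2999877929688, 141.0]]
[[-90.4, 128.7], [-90.0, -124.1], [1.9, -123.9], [1.5, 128.9]]
```

View pics/t9c.png

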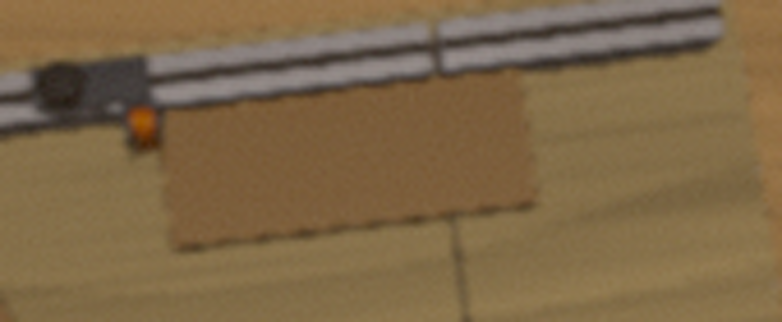

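View pics/s9c.png

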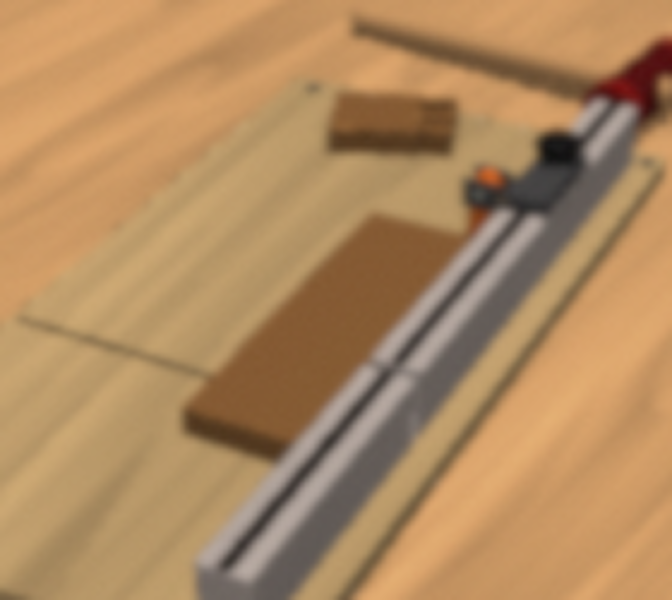

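```bash
python3 -m pendant '[[[3,5,0],[-0.5,0.3,-0.2],255],[[4,5,0],[0,0,0],255],[[4,5,0],[0,0,0],255],[[2.5,5,0],[0,0,0],255],[[0,0,0],[0,0,0],255],[[0,0,-4],[0,0,0],255],[[0,0,-4],[0,0,0],255],[[0,0,0],[0,0,0],255],[[0,0,0],[0,0,0],255]]'
python3 - <<'E'
from h import *
o=st(); print(((W(-28,-165)-o['position'][:2])*100).round(2))
E
```

```text
clock: 18.6
position: [0.5788, -0.1754, 0.1081]
ee_rot: [0.761, -0.649, 0.003, 0.006]
ft_force: [-0.4, 0.2, 1.3]
grip_width: 0.003
t 18.6 S(mm) [ -24.2 -186.9] z 108.1 F [-0.4  0.2  1.3] jaw ang -80.9 tilt [-0.004 -0.014 -1.   ] w 0.0
[-0.67  2.12]
```

```bash
python3 -m pendant '[[[-0.6,1,-3],[0.8,-0.2,-1.3],255],[[0,0,-3],[0,0,0],255],[[0,0,0],[0,0,0],255],[[0,0,0],[0,0,0],255]]'
python3 - <<'E'
from h import *
o=st(); print(((W(-28,-140)-o['position'][:2])*100).round(2))
E
```

```text
clock: 19.1
position: [0.5769, -0.1663, 0.0556]
ee_rot: [0.753, -0.658, 0.005, -0.002]
ft_force: [-1.2, 0.7, 0.4]
grip_width: 0.001
t 19.1 S(mm) [ -24.9 -177.7] z 55.6 F [-1.2  0.7  0.4] jaw ang -82.3 tilt [ 0.011 -0.003 -1.   ] w 0.0
[-0.82  3.69]
```

```bash
python3 -m pendant '[[[-0.2,0.3,-1.2],[0.2,0.5,0],255],[[0,0,0],[0,0,0],255]]'; python3 -m pendant '[[[-0.2,1.2,0],[0,0,0],255],[[-0.2,1,0],[0,0,0],255],[[-0.1,0.7,0],[0,0,0],255]]';python3 - <<'E'
from h import *
st()
E
```

```text
clock: 19.35
position: [0.576, -0.1635, 0.0454]
ee_rot: [0.753, -0.658, 0.002, -0.001]
ft_force: [-0.6, -0.6, -0.0]
grip_width: 0.003
clock: 19.73
position: [0.5711, -0.1325, 0.0461]
ee_rot: [0.753, -0.658, 0.002, -0.002]
ft_force: [0.5, 0.7, -0.2]
grip_width: 0.002
t 19.73 S(mm) [ -26.1 -143.4] z 46.1 F [ 0.5  0.7 -0.2] jaw ang -82.3 tilt [ 0.005 -0.    -1.   ] w 0.0
```

```bash
python3 -m pendant '[[[-0.05,0.4,0],[0,0,0],255]]'|grep -E 'posi|forc'; python3 -m pendant '[[[-0.02,0.2,0],[0,0,0],255]]'|grep -E 'posi|forc';python3 -m pendant '[[[-0.02,0.15,0],[0,0,0],255]]'|grep -E 'posi|forc'
python3 - <<'E'
from h import *
st()
E
```

```text
position: [0.5705, -0.1277, 0.0462]
ft_force: [0.5, -0.7, 0.1]
position: [0.5703, -0.126, 0.0463]
ft_force: [0.8, -4.7, -0.7]
position: [0.5701, -0.1258, 0.0462]
ft_force: [0.4, -5.5, -0.8]
t 20.1 S(mm) [ -26.1 -136.6] z 46.2 F [ 0.4 -5.5 -0.8] jaw ang -82.3 tilt [ 0.006 -0.002 -1.   ] w -0.0
```

```bash
python3 -m pendant '[[[-0.02,0.2,0],[0,0,0],255]]'|grep -E 'posi|forc'; python3 -m pendant '[[[0.1,-1,0],[0,0,0],255],[[0.2,-2,0],[0,0,0],255],[[0,-2,4],[0,0,0],255],[[-2,-3,5],[0,0,0],255],[[-4,-5,5],[0,0,0],255],[[-4,-5,0],[0,0,0],255],[[-3,-5,0],[0,0,0],255],[[0,-4,0],[0,0,0],255],[[0,0,0],[0,0,0],255],[[0,0,0],[0,0,0],255]]'
python3 - <<'E'
from meas import *
st()
c=cam('top','t10'); s=cam('scene','s10')
o=measure(c)
b=cv2.boxPoints(o['board'])/1000; print(S(b).round(1).tolist())
hsv=cv2.cvtColor(c['pixels'],cv2.COLOR_RGB2HSV);P=pts(c)
for n,k,f in(('t10',(155,225,200,370),4.6),('s10',(130,255,190,330),4.8)):
    im=cv2.imread('pics/%s.png'%n)[k[0]:k[1],k[2]:k[3]]; cv2.imwrite('pics/%sc.png'%n,cv2.resize(im,None,fx=f,fy=f,interpolation=2))
E
```

```text
position: [0.5699, -0.1258, 0.0463]
ft_force: [1.0, -6.4, -1.1]
clock: 21.48
position: [0.4459, -0.3989, 0.1793]
ee_rot: [0.75, -0.661, 0.004, -0.001]
ft_force: [0.1, 0.3, -0.2]
grip_width: 0.0
t 21.48 S(mm) [-186.2 -390.3] z 179.3 F [ 0.1  0.3 -0.2] jaw ang -82.8 tilt [ 0.007 -0.004 -1.   ] w 0.0
front yaw deg 7.8137617 pt [0.57696074 0.01382717] ends y -0.2340932090236299 0.2953598158300165 159
back yaw deg 7.7855864 pt [0.61056304 0.01128604] ends y -0.23457804065450988 0.2995152855333913 156
board rect mm ((533.2471923828125, 8.964752197265625), (91.8882827758789, 248.6724395751953), 7.690280437469482) [[471.1000061035156, 126.0], [504.3999938964844, -120.4000015258789], [595.4000244140625, -108.0999984741211], [562.0999755859375, 138.3000030517578]]
[[-90.0, 126.3], [-90.5, -122.3], [1.4, -122.5], [1.9, 126.1]]
```

View pics/t10c.png

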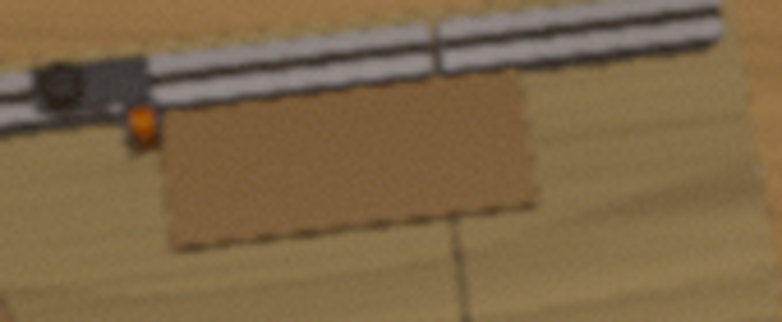

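View pics/s10c.png

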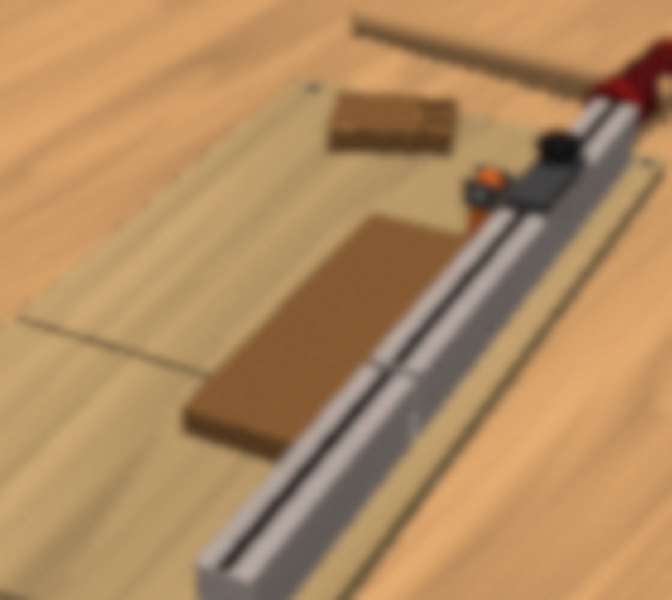

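Run:
```python
from h import *
for n in('t9','t10'):
    c=dict(np.load('pics/%s.npz'%n)); g=cv2.cvtColor(c['pixels'],cv2.COLOR_RGB2HSV)[...,0:2].astype(float)
    a=c['pixels'].astype(float); sig=a[...,0]-a[...,1]  # brownness
    e=[]
    for u in range(242,310):
        col=cv2.GaussianBlur(sig[:,u:u+1],(1,5),0).ravel(); v0=int(round(208-(u-240)*.128)); w=col[v0-8:v0+8]; d=-np.diff(w); d[d<0]=0
        i=np.argmax(d); s_=slice(max(i-2,0),i+3); e.append((u,v0-8+.5+(np.arange(len(d))[s_]*d[s_]).sum()/d[s_].sum()))
    w=S(plane(c,e,.038)); p=np.polyfit(w[:,1],w[:,0],1); r=w[:,0]-np.polyval(p,w[:,1]); k=abs(r)<2.5; p=np.polyfit(w[k,1],w[k,0],1)
    print(n,'near edge slope deg rel fence',np.degrees(p[0]),'x at 0',p[1],'x at -120,+100',np.polyval(p,[-120,100]),k.sum(),r[k].std())
```

```text
t9 near edge slope deg rel fence 0.06912951465466069 x at 0 -87.78638154675026 x at -120,+100 [-87.93116606 -87.66572778] 68 0.8626528620335635
t10 near edge slope deg rel fence 0.05910228338589711 x at 0 -88.01472300560866 x at -120,+100 [-88.13850654 -87.91157006] 68 0.9805508589660245
```

Parallel to the fence within about 0.06° and unchanged by the last push; the arm is clear of everything.

```bash
python3 -c "
from workcell import manip
print(manip.hand_in())"
```

```text
the job is handed in; nothing more can be done
None
```

I flipped the stop arm down, pushed the board flush to the fence, slid it into the stop, and handed the job in at about 21.6 s with the gripper clear of everything. I only pushed with the fingertips and never gripped or lifted the board.

- **Stop arm:** My first pass went over the tip of the arm because the tool had not lowered far enough. I backed off, lowered and pushed again. The arm fell, and the pictures show it hanging in front of the fence.
- **Fence:** I pushed the board's near edge with the open fingers. The first push stopped hard at about 17 N. After the board met the stop, a second push stopped at the same place at about 20 N. In the last top view the near edge is 88 to 90 mm in front of the fence, against a true width of 90 mm. Its line is parallel to the fence within about 0.1°.
- **Stop:** I pushed the board's right end with the shut fingers until it stopped at 13 N; it slides at about 3 N. A second gentle push, nearer the fence, stopped within 0.5 mm of the same place at about 6 N.
- **Other objects:** I did not touch the chisel, the mallet or the dovetailed piece. I did not measure them again at the end.

**What did not check out fully:** the board outline in the last top view came out 249 to 253 mm long instead of 240 mm. I think this is because the orange arm was picked up with the board. The picture cannot show the gap at the stop to the millimetre, so that contact rests on the push forces.

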